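# Set the length stop of a cutting gauge and feed the strip up to it

### The arm

A 7-joint arm with a two-finger parallel gripper is mounted at the origin on a cart in front of the work surface, level with it; the furniture and walls round the work are solid. World frame = base frame: x ahead of the robot, y to its left, z up, the work surface at z = 0. Lengths are in mm, angles in rad, forces in N, time in s.
With the tool pointing down it reaches from about 400 to 875 mm from the base axis. Payload 4.4 kg.
Tool frame: the origin (TCP) lies at the very end of the fingers, on their centre line; the grasp point (between the pads) lies 19 mm behind it; z points along the fingers, y is the line along which they close (so a half turn about z gives the same grasp; the last joint's range is limited). The gripper opens to 85 mm and grips with 20 to 120 N. Pads are 22 mm wide; open, the fingers measure 114 mm over their backs; the gripper's body (76 mm by 85 mm) begins 54 mm behind the grasp point. The pads swing forward as they close: fully open they stand 13 mm farther back than shut.
Start: joints at [-1.33, 0.628, 0.038, 1.517, -0.027, 0.996, -0.02], TCP at [196.282, 619.67, 231.313] pointing down, gripper open.
Joint ranges: [-3.06, 3.06], [-0.37, 2.12], [-1.25, 1.32], [0.18, 2.47], [-1.1, 4.24], [0.23, 1.98], [-2.94, 2.94]. Speed limits (rad/s): [2.57, 2.57, 3.14, 3.14, 3.14, 3.14, 3.14].

### API

Orientations are given as [roll, pitch, yaw] about the fixed x, y, z axes, in that order (R = Rz(yaw) Ry(pitch) Rx(roll)).
In Python, from cell import sensors, get_image, camera_params, order gives the robot as it stands.
- The arm moves only by the shell command python3 -m inch 'ROWS' [OPENING]. ROWS is JSON, a list that holds one entry, the list of rows, each a list of 4 numbers: the shift along the tool's x, y, z in cm, then the turn about the tool's z in degrees. A call has 1 to 8 rows; each row is the pose to reach, as a shift and turn from the pose commanded when the call began, along the tool's axes at that moment; what a row does not reach only later rows make up. A row lasts 1/12 s, in which the tool goes at most 41.7 mm and 7.16 degrees, less where a joint would pass 70% of its speed; a pose out of reach is approached as far as the arm can. A call with a gripper value outside its range is refused whole. OPENING is the finger opening in cm, from 0 to 8.54, set as the call begins (- or left out, the last holds). The fingers move at their own pace and stop on an object; the grip force is fixed at half the most. Time passes only in rows, so rows that repeat a pose let the fingers close. It gives the time, the measured TCP pose, the force, the opening and the grip force at its end, in the units of the state.
- sensors.read_state(): the state, without advancing time (a new reading comes with each control period).
- get_image(name): name is "scene" or "top" or "wrist"; returns the picture (420x560x3 uint8, blue, green, red); there is no depth.
- camera_params(name): a dict with "mtx" (3x3 intrinsics, pixels), "D" ([k1, k2, p1, p2, k3] as OpenCV has them; the pictures are not rectified), "rvec" (rotation vector, rad) and "tvec" (3), from world to camera coordinates, as OpenCV has them. Camera axes: x right, y down, z forward; pixel columns grow to the right and rows downward; lengths in mm; the calibration is good to about 2 mm. A picture is of the moment at which its call begins: read the wrist's pose just before it. camera_params takes no time and is no camera call; for the wrist camera it gives the pose at the moment of the call.
- order.finish_job(): hands the job in; it is judged then, once.
The state is a dict: "clock": time; "qpos": joint angles; "qd": joint speeds; "tau": joint torques, N m; "eef_pos": TCP position; "tool_rot": TCP orientation; "force": force on the tool from outside, world axes, zero at the start; "torque": the same for the moment, N m; "width": finger opening in mm; "gripper_force": force on a finger pad.
Only numpy, scipy, OpenCV 4.12 (cv2) and the standard library are available. Lean on these libraries where they do the work, as an engineer would, in place of code of your own. Each camera call takes 0.05 s, during which the arm holds its last target. There are 200 camera calls.

### The job

Without gripping or lifting anything, push the sliding stop of the cutting gauge along its rail by its upright tab until it clicks into the notch of the brass clip; do not force it on past the notch. Then push the wooden strip along its channel from its free end until its leading end rests against the stop, leaving the stop clicked in its notch. Do not disturb the other things on the desk.

Things in the scene. Friction and masses are not known exactly. Their poses are not given: they have to be found in the camera images.
- gauge: Fixed cutting gauge, plywood board 10 mm thick. Origin on the desk, z up; y = pushing direction, along the rail. Board x -55..85, y -165..155 mm. The strip's channel, open at both ends, runs along y at x = -30 mm, 23 mm wide between a lip and a fence 6 mm high (tops at z 16 mm). The aluminium rail (top z 24 mm) runs along y at x = +30 mm, y -68..154 mm, with end blocks up to z 27 mm.
- stop (a joint): Position of the sliding stop along the rail, m: grows along the gauge's +y, 0 to 0.125; starts between 0 and 0.018. Sliding friction is about 1.5 N.
- tab_face (a point): Centre of the pushing face (it looks to the gauge's -y) of the stop's upright grey tab: 32 mm wide in x, z 26 to 62 mm, 10 mm thick; the face is flush with the saddle below it. The point is on the rail's centre line, at z 50 mm; it has the gauge's axes.
- stop_face (a point): Centre of the face (looking to -y) of the stop's aluminium arm that the strip must rest against; the arm reaches across the channel, z 18 to 34 mm, 10 mm thick. The point has the gauge's axes; it is at the same y as the tab's face.
- clip: Brass clip 34 x 14 mm high, fixed on the board behind the rail, at a new y each time; axes as the gauge. Along +y: low bump, notch, high bump. With the stop clicked in, stop_face and tab_face are 20 mm before this origin in y. Pushing takes up to 6 N from 10 to 5 mm before that place, then the force drops as the stop jumps the last 5 mm by itself; the high bump then holds up to about 22 N.
- strip: Loose wooden strip 20 (x) x 130 (y) x 24 (z) mm, about 60 g, lying in the channel. Origin: centre of its underside (on the board, z 10 mm); axes as the gauge's. Its top is at z 34 mm.
- strip_lead (a point): Centre of the strip's leading end face (+y end).
- strip_tail (a point): Centre of the strip's free end face (-y end), where it is pushed; it may overhang the board's end a little. It stands at z 22 mm.
- pot: Bystander: paint pot, 33 mm across, 46 mm high, in front of the gauge. Origin: centre of its underside.
- cutter: Bystander: side cutter, 129 x 47 x 12 mm, lying in front of the gauge. Origin: centre of its underside.
- figure: Bystander: grey figure on a round base, 32 mm across, 34 mm high, behind the gauge. Origin: centre of its underside.
- ink: Bystander: black ink bottle, 29 mm across, 70 mm high, behind the gauge. Origin: centre of its underside.
Things that resemble listed ones, but are neither listed nor needed, are in the scene too. Several things have the shape of the strip; the one meant has the colours described above.

How it is judged (in metres and radians):
On the way, in this order (a step that is already met when the one before it is completed fails the run):
1. the stop is clicked into the notch, with the strip still clear of it (y of stop_face in the frame of clip between -0.0225 and -0.0175 m and y of strip_lead in the frame of stop_face below -0.01 m), for 0.3 s.
2. the strip rests against the stop, the stop still in the notch (y of stop_face in the frame of clip between -0.0225 and -0.0175 m and y of strip_lead in the frame of stop_face above -0.003 m), for 0.2 s.
At the end, for the whole second after the job is handed in: The stop is seated in the clip's notch (within 2.5 mm), the strip lies flat in its channel at rest, its leading end within 3 mm of the stop's face (all of step 2 and y of strip_lead in the frame of stop_face below 0.003 m and x of strip in the frame of gauge between -0.034 and -0.026 m and z of strip in the frame of gauge below 0.013 m and angle between the y axis of strip and the y axis of gauge, either way round below 0.06 rad and linear speed of strip below 0.01 m/s and velocity of joint stop between -0.01 and 0.01 m/s); the robot touches nothing.
It fails at once if the stop is forced past the notch (y of stop_face in the frame of clip above -0.012 m).
It fails at once if the strip is lifted or taken out of its channel (z of strip in the frame of gauge above 0.016 m or x of strip in the frame of gauge above -0.022 m or x of strip in the frame of gauge below -0.038 m).
It fails at once if the tab or the strip is taken between the fingers ((y of the grasp point in the frame of tab_face between 0.001 and 0.01 m and x of the grasp point in the frame of tab_face between -0.015 and 0.015 m and z of the grasp point in the frame of tab_face below 0.026 m) or (y of the grasp point in the frame of strip between -0.063 and 0.063 m and x of the grasp point in the frame of strip between -0.009 and 0.009 m and z of the grasp point in the frame of strip below 0.036 m)).
It fails at once if a bystander (pot, cutter, figure or ink bottle) is moved over 15 mm or tipped (distance of any of pot, cutter, figure, ink from where it was at the start of the episode above 0.015 m or angle between any of pot, figure, ink's own z axis and vertical above 0.4 rad).
It also fails if it takes over 54 s, if anything falls off the work surface, if the arm or the gripper's body presses on something with over 40 N, if the wrist force passes 120 N, or if a joint passes its speed limit or range.

## Working session

There is one attempt and no reset: what is moved stays moved. The work goes in short steps, Python scripts to look and compute and a shell command to move; the robot and the scene stay as the last step left them, time stands still between calls to the robot, and variables do not carry over. Pictures are saved under pics/ and viewed, at most 10 in all, crops included, and the job is handed in when it is done.

```bash
mkdir -p pics; python3 - <<'E'
from cell import sensors,get_image,camera_params
import cv2
s=sensors.read_state();print({k:s[k] for k in('clock','eef_pos','tool_rot','width')})
for n in('scene','top'):
    cv2.imwrite(f'pics/{n}0.png',cv2.resize(get_image(n),(800,600),interpolation=cv2.INTER_CUBIC))
E
```

```text
{'clock': 0.0, 'eef_pos': array([196.08081027, 619.05298833, 230.36933196]), 'tool_rot': array([-3.13964695e+00,  1.50226348e-05,  2.83477791e+00]), 'width': 85.42672762792716}
```

View pics/top0.png

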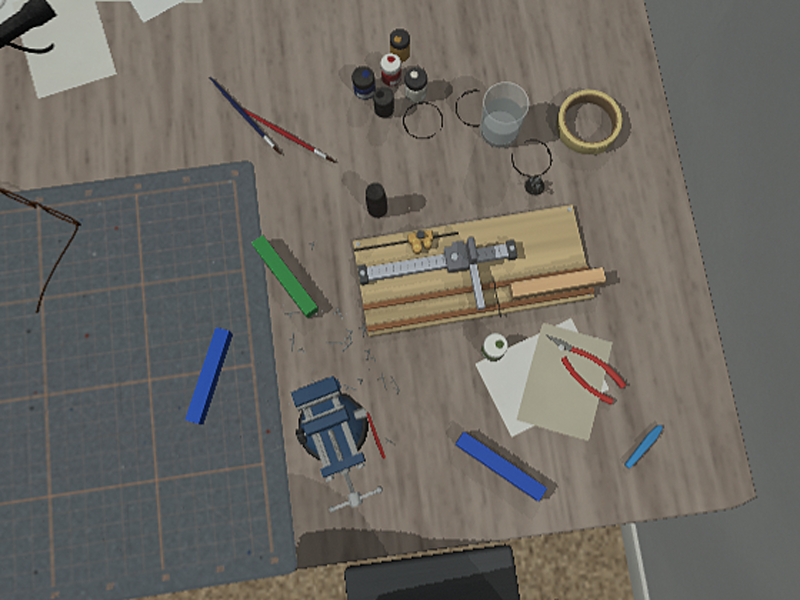

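View pics/scene0.png

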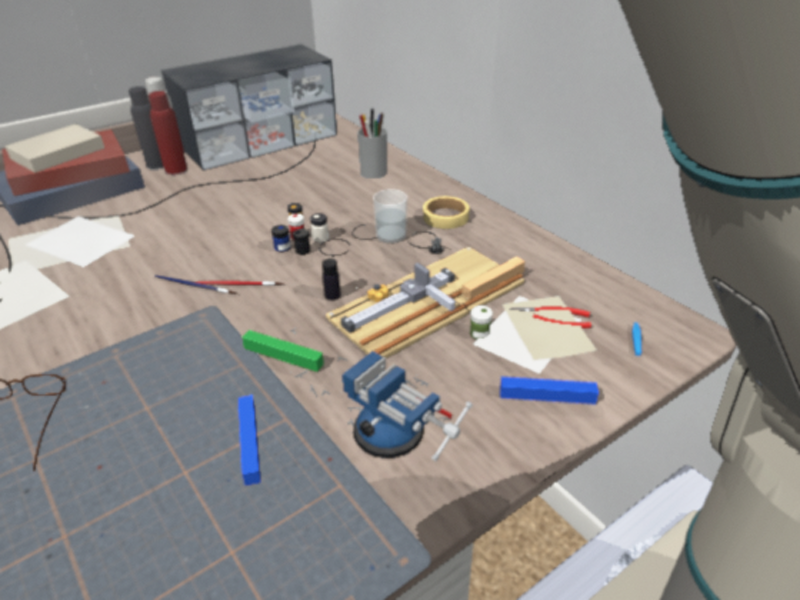

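Top view (800x600 scale): the gauge board spans (352,240) to (597,297). The pushing direction is to the left, the stop tab is at about (472,250), the clip at (420,240), and the strip from (510,287) to (605,275). The strip candidates are:
- green bar at (285,275)
- blue bar at (208,375)
- blue bar at (500,465)
- wooden bar at (557,282)

The wooden bar is the one meant: it is wood-coloured and lies in the channel. I'll confirm it in an enlarged crop.

```bash
python3 - <<'E'
from cell import get_image
import cv2
im=get_image('top');cv2.imwrite('pics/top_raw.png',im)
c=im[135:245,240:440];cv2.imwrite('pics/crop1.png',cv2.resize(c,None,fx=4,fy=4,interpolation=cv2.INTER_CUBIC))
E
```

```text
(no output)
```

View pics/crop1.png

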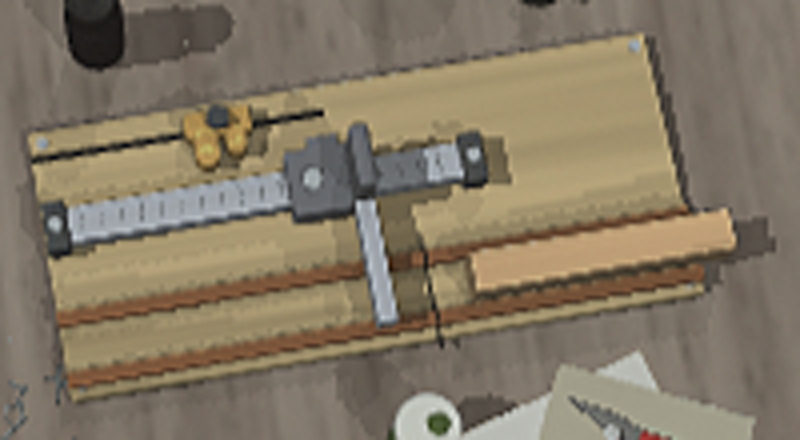

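Crop: the wooden bar, from (474,271) at its lead to (735,229) at its tail, lies in the channel, so it is the right one. The arm's -y face runs from (378,200) to (397,320), and the clip spans u = 183..252 around v = 135.

```bash
cat > h.py <<'E'
import numpy as np,cv2
from scipy.optimize import least_squares
from cell import camera_params,sensors
def proj(n,P):
    c=camera_params(n);return cv2.projectPoints(np.float64(P).reshape(-1,1,3),np.float64(c['rvec']),np.float64(c['tvec']),np.float64(c['mtx']),np.float64(c['D']))[0].reshape(-1,2)
def ray(n,uv,z):
    c=camera_params(n);R=cv2.Rodrigues(np.float64(c['rvec']))[0];t=np.float64(c['tvec']).ravel()
    p=cv2.undistortPoints(np.float64([[uv]]),np.float64(c['mtx']),np.float64(c['D']))[0,0]
    d=R.T@[p[0],p[1],1];o=-R.T@t;return o+d*(z-o[2])/d[2]
def g2w(g,P):
    P=np.float64(P).reshape(-1,3);c,s=np.cos(g[2]),np.sin(g[2])
    return np.c_[g[0]+c*P[:,0]-s*P[:,1],g[1]+s*P[:,0]+c*P[:,1],P[:,2]]
def w2g(g,p):
    c,s=np.cos(g[2]),np.sin(g[2]);d=np.asarray(p)[:2]-g[:2];return np.r_[c*d[0]+s*d[1],-s*d[0]+c*d[1],p[2]]
E
python3 - <<'E'
from h import *
px=lambda u,v:np.array([240+(u+.5)/4-.5,135+(v+.5)/4-.5])
G=[(85,155,10),(85,-165,10),(-55,155,10),(-55,-165,10)]
U=np.array([px(28,133),px(647,35),px(72,395),px(705,288)])
c=np.mean([ray('top',u,10) for u in U],0)
best=min((least_squares(lambda g:(proj('top',g2w(g,G))-U).ravel(),[c[0],c[1],a]) for a in np.arange(0,6.3,1)),key=lambda r:r.cost)
g=best.x;print('gauge',g,best.fun.round(1));np.save('g.npy',g)
for n,uv,z in[('lead',(474,271),34),('tail',(735,229),34),('armface',(385,250),34),('armend',(397,320),34),('tabtopL',(371,130),62),('clipL',(183,120),22),('clipR',(252,115),22),('clipmid',(217,117),22),('block',(472,157),27),('blockL',(56,228),27)]:
    w=ray('top',px(*uv),z);print(n,w.round(1),w2g(g,w).round(1))
for n,uv in[('pot',(495,347)),('cutter',(590,375)),('figure',(535,185)),('ink',(376,200))]:
    w=ray('top',np.array(uv)/1.4286,20);print(n,w.round(0),w2g(g,w).round(0))
print(sensors.read_state()['eef_pos'])
E
```

```text
gauge [ 5.87688584e+02 -1.05264443e+02  3.94765040e-02] [-0.1 -0.8 -0.1 -1.2 -0.3  0.9  0.5  1. ]
lead [ 559.2 -155.1   34. ] [-30.5 -48.6  34. ]
tail [ 563.7 -285.    34. ] [ -31.1 -178.6   34. ]
armface [ 575.2 -113.7   34. ] [-12.8  -7.9  34. ]
armend [ 539.8 -114.2   34. ] [-48.2  -7.1  34. ]
tabtopL [ 627.9 -112.4   62. ] [39.9 -8.7 62. ]
clipL [657.7 -25.   22. ] [73.1 77.4 22. ]
clipR [655.9 -59.6  22. ] [69.9 42.9 22. ]
clipmid [657.1 -42.1  22. ] [71.8 60.4 22. ]
block [ 618.6 -164.5   27. ] [ 28.5 -60.4  27. ]
blockL [608.8  44.1  27. ] [ 27.  148.5  27. ]
pot [ 485. -122.   20.] [-103.  -13.   20.]
cutter [ 431. -243.   20.] [-162. -132.   20.]
figure [ 710. -215.   20.] [ 117. -114.   20.]
ink [716.  13.  20.] [133. 113.  20.]
[196.14169309 619.20883437 230.60137278]
```

Gauge fit is good: the strip measures 130.1 mm and lies at x ≈ -30.5. The stop face is at y ≈ -8 and the clip at ≈ 60, so the notch should put the face at y ≈ 40. I'll add a helper that gives the shift to a gauge-frame target.

```bash
cat > to.py <<'E'
import sys
from h import *
from scipy.spatial.transform import Rotation as Ro
g=np.load('g.npy');s=sensors.read_state()
R=Ro.from_euler('xyz',s['tool_rot']).as_matrix()
print('t%.2f'%s['clock'],'gauge tcp',w2g(g,s['eef_pos']).round(1),'F(g)',w2g(np.r_[0,0,g[2]],s['force']).round(1),'w%.1f'%s['width'],'q',np.round(s['qpos'],2))
if len(sys.argv)>3:
    T=g2w(g,[float(a) for a in sys.argv[1:4]])[0]
    print('shift cm',(R.T@(T-s['eef_pos'])/10).round(2),'turn',round(np.degrees(s['tool_rot'][2]-(g[2]+np.pi/2)),1),'world',T.round(0))
E
python3 to.py 30 -44 150
```

```text
t0.15 gauge tcp [-362.6  739.4  230.6] F(g) [-0.4  0.3 -0.1] w85.2 q [-1.33  0.63  0.04  1.52 -0.03  1.   -0.02]
shift cm [-63.52 -60.35   8.15] turn 70.2 world [ 619. -148.  150.]
```

```bash
python3 -m inch '[[[-24,-23,0,0],[-24,-23,0,10],[-24,-23,0,15],[-24,-23,0,20],[-24,-23,0,25],[-24,-23,0,30],[-24,-23,0,30],[-24,-23,0,30]]]' 0; python3 to.py 30 -44 150
```

```text
clock: 0.82
eef_pos: [356.1, 325.9, 231.3]
tool_rot: [-3.141, 0.0, 2.311]
force: [1.0, -0.6, -0.6]
width: -0.1
gripper_force: 0.0
t0.82 gauge tcp [-214.4  440.   231.3] F(g) [ 0.9 -0.7 -0.6] w-0.1 q [-0.94  0.4   0.2   1.97 -0.11  0.78  0.06]
shift cm [-52.75 -12.53   8.14] turn 40.2 world [ 619. -148.  150.]
```

```bash
python3 -m inch '[[[-32,-8,0,6],[-32,-8,0,12],[-32,-8,0,18],[-32,-8,0,24],[-32,-8,0,30],[-32,-8,0,36],[-32,-8,0,40],[-32,-8,0,40]]]'; python3 to.py 30 -44 150
```

```text
clock: 1.48
eef_pos: [513.1, 35.3, 231.3]
tool_rot: [3.142, 0.001, 1.609]
force: [0.7, 0.1, -0.0]
width: 0.2
gripper_force: 0.0
t1.48 gauge tcp [-69.  143.4 231.3] F(g) [ 0.7  0.1 -0. ] w0.2 q [-0.41  0.46  0.42  1.9  -0.25  0.83  0.17]
shift cm [-18.73   9.92   8.14] turn -0.1 world [ 619. -148.  150.]
```

```bash
python3 -m inch '[[[-18.7,9.9,0,0],[-18.7,9.9,0,0],[-18.7,9.9,0,0],[-18.7,9.9,0,0],[-18.7,9.9,0,0],[-18.7,9.9,4,0],[-18.7,9.9,8.1,0],[-18.7,9.9,8.1,0]]]'; python3 to.py 30 -44 36
python3 - <<'E'
from cell import get_image
import cv2
cv2.imwrite('pics/w1.png',get_image('wrist'))
E
```

```text
clock: 2.15
eef_pos: [613.7, -143.9, 142.5]
tool_rot: [-3.127, -0.004, 1.611]
force: [-1.4, 1.8, -0.9]
width: 0.2
gripper_force: 0.0
t2.15 gauge tcp [ 24.5 -39.6 142.5] F(g) [-1.4  1.9 -0.9] w0.2 q [-0.02  0.74  0.35  1.65 -0.32  0.83  0.51]
shift cm [-0.48  0.7  10.64] turn 0.1 world [ 619. -148.   36.]
```

View pics/w1.png

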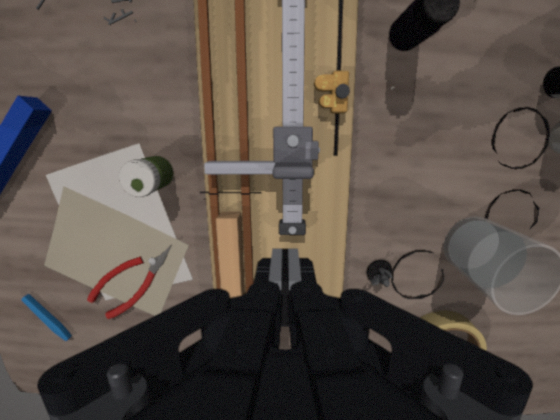

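Wrist view: the stop (tab at (293,165), arm face near (240,174)) is ahead of the closed fingers, and the clip is at (335,90). The tool is lined up with the tab behind the rail's end block.

```bash
python3 -m inch '[[[0,0,0,0],[0,0,0,0],[0,0,0,0],[0,0,3,0],[0,0,6,0],[0,0,6,0],[0,0,6,0],[0,0,6,0]]]'; python3 to.py 30 -44 36; python3 - <<'E'
from cell import get_image
from h import *
g=np.load('g.npy')
import cv2
c=get_image('wrist');cv2.imwrite('pics/w2.png',cv2.resize(c[0:300,150:450],(600,600),interpolation=cv2.INTER_CUBIC))
E
```

```text
clock: 2.87
eef_pos: [620.7, -145.3, 92.6]
tool_rot: [3.138, 0.001, 1.613]
force: [0.1, 0.3, 0.4]
width: 0.1
gripper_force: 0.0
t2.87 gauge tcp [ 31.4 -41.3  92.6] F(g) [0.1 0.3 0.4] w0.1 q [-0.    0.8   0.32  1.68 -0.35  0.72  0.54]
shift cm [-0.27 -0.16  5.66] turn 0.2 world [ 619. -148.   36.]
```

View pics/w2.png

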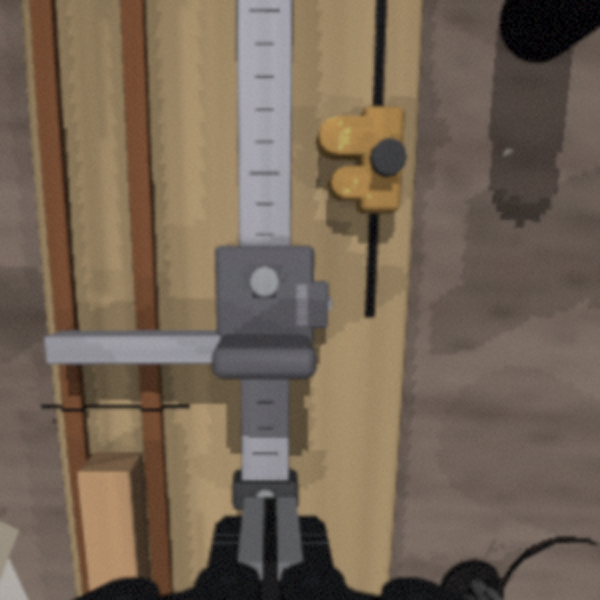

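```bash
python3 - <<'E'
from h import *
g=np.load('g.npy')
for n,uv,z in[('arm near edge',(130,363),34),('arm near edge z18',(130,363),18),('arm far edge',(130,333),34),('clip far',(385,107),24),('clip near',(380,212),24),('clip near z10',(380,212),10),('knob',(388,156),24),('blk near',(265,505),27),('blk far',(265,472),27),('strip lead top',(112,455),34),('lead bot',(110,475),34),('saddle far',(265,247),26),('tab near bottom',(265,378),62),('tab far top',(265,345),62)]:
    print(n,w2g(g,ray('wrist',(150+(uv[0]+.5)/2-.5,(uv[1]+.5)/2-.5),z)).round(1))
c=camera_params('wrist');R=cv2.Rodrigues(np.float64(c['rvec']))[0];print(w2g(g,-R.T@np.float64(c['tvec']).ravel()).round(0))
E
```

```text
arm near edge [-18.1  -7.   34. ]
arm near edge z18 [-22.   -9.9  18. ]
arm far edge [-17.5   3.5  34. ]
clip far [69.1 77.9 24. ]
clip near [68.9 44.2 24. ]
clip near z10 [71.4 45.2 10. ]
knob [70.8 62.4 24. ]
blk near [ 29.2 -64.   27. ]
blk far [ 29.2 -50.3  27. ]
strip lead top [-27.  -41.1  34. ]
lead bot [-28.3 -49.   34. ]
saddle far [29.1 32.2 26. ]
tab near bottom [29.3 -6.5 62. ]
tab far top [29.3  3.5 62. ]
[ 30.  30. 236.]
```

The wrist view agrees: the arm is at (45..215, 335..363) in the crop, so the face is at y ≈ -7. The clip's centre comes out at y ≈ 61 with a measured length of 33.7 mm, so the notch target for the face is ≈ 41.

```bash
python3 -m inch '[[[-0.1,-0.1,3,0],[-0.1,-0.1,5.4,0],[-0.1,-0.1,5.4,0],[-0.1,-0.1,5.4,0],[-0.1,-0.1,5.4,0]]]'; python3 to.py 30 -22 38
```

```text
clock: 3.33
eef_pos: [619.8, -146.6, 38.4]
tool_rot: [3.139, 0.001, 1.613]
force: [0.2, -0.5, 0.7]
width: -0.1
gripper_force: 0.0
t3.33 gauge tcp [ 30.4 -42.6  38.4] F(g) [ 0.1 -0.6  0.7] w-0.1 q [ 0.02  0.87  0.29  1.7  -0.38  0.62  0.56]
shift cm [ 2.06 -0.04  0.04] turn 0.2 world [ 619. -126.   38.]
```

```bash
python3 -m inch '[[[0.5,0,0,0],[1,0,0,0],[1.5,0,0,0],[1.8,0,0,0],[1.8,0,0,0],[1.8,0,0,0]]]'; python3 to.py 30 -15 38
```

```text
clock: 3.83
eef_pos: [617.6, -127.4, 36.5]
tool_rot: [3.141, -0.0, 1.614]
force: [0.4, -0.2, 0.2]
width: 0.2
gripper_force: 0.0
t3.83 gauge tcp [ 29.1 -23.3  36.5] F(g) [ 0.4 -0.2  0.2] w0.2 q [-0.01  0.87  0.29  1.72 -0.39  0.61  0.54]
shift cm [ 0.83  0.1  -0.15] turn 0.2 world [ 618. -119.   38.]
```

```bash
python3 -m inch '[[[0.4,0.1,0,0],[0.8,0.1,0,0],[1.2,0.1,0,0],[1.6,0.1,0,0],[2,0.1,0,0],[2.4,0.1,0,0],[2.8,0.1,0,0],[3.2,0.1,0,0]]]'; python3 to.py 30 15 38;python3 -m inch '[[[0,0,0,0],[0,0,0,0],[0,0,0,0]]]'; python3 to.py 30 20 38
cat > see.py <<'E'
# find stop-arm face at x=-30..-10 and clip from wrist/top images: save a rectified gauge-plane view (2 px/mm, z=34)
import sys
from h import *
from cell import get_image
g=np.load('g.npy');n=sys.argv[1];im=get_image(n)
ys=np.arange(100,-110,-.25);xs=np.arange(-60,90,.25)
X,Y=np.meshgrid(xs,ys);P=np.c_[X.ravel(),Y.ravel(),np.full(X.size,34.)]
m=proj(n,g2w(g,P)).astype(np.float32).reshape(*X.shape,2)
o=cv2.remap(im,m[...,0],m[...,1],cv2.INTER_CUBIC)
p=o[:,(xs>-12)&(xs<8)].astype(float).mean((1,2))
d=np.gradient(cv2.GaussianBlur(p[:,None],(1,9),0)[:,0])
sel=(ys>-25)&(ys<60)
i=np.argsort(-abs(d)*sel)[:12];print('edges',[(ys[k],round(d[k],1)) for k in sorted(i)])
cv2.imwrite(f'pics/{sys.argv[2]}.png',cv2.resize(o,(500,700))[:600])
E
python3 see.py wrist r1
```

```text
clock: 4.5
eef_pos: [617.3, -95.6, 36.3]
tool_rot: [3.141, 0.0, 1.613]
force: [0.5, -1.1, 1.8]
width: -0.0
gripper_force: 0.8
t4.50 gauge tcp [29.9  8.5 36.3] F(g) [ 0.5 -1.1  1.8] w-0.0 q [-0.06  0.87  0.29  1.73 -0.4   0.6   0.5 ]
shift cm [ 0.65  0.01 -0.17] turn 0.2 world [617. -89.  38.]
clock: 4.75
eef_pos: [616.8, -95.4, 36.1]
tool_rot: [-3.141, -0.001, 1.613]
force: [0.3, -0.1, 0.1]
width: -0.4
gripper_force: 0.0
t4.75 gauge tcp [29.5  8.7 36.1] F(g) [ 0.3 -0.1  0.1] w-0.4 q [-0.06  0.87  0.29  1.73 -0.4   0.6   0.5 ]
shift cm [ 1.13  0.05 -0.19] turn 0.2 world [617. -84.  38.]
edges [(np.float64(31.25), np.float64(7.3)), (np.float64(31.0), np.float64(8.4)), (np.float64(30.75), np.float64(8.1)), (np.float64(30.5), np.float64(6.6)), (np.float64(22.0), np.float64(-6.8)), (np.float64(21.75), np.float64(-9.4)), (np.float64(21.5), np.float64(-11.3)), (np.float64(21.25), np.float64(-11.9)), (np.float64(21.0), np.float64(-10.8)), (np.float64(20.75), np.float64(-8.4)), (np.float64(12.0), np.float64(5.6)), (np.float64(-12.75), np.float64(-5.5))]
```

```bash
python3 -m inch '[[[0.3,0,0,0],[0.5,0,0,0],[0.7,0,0,0],[0.8,0,0,0],[0.9,0,0,0],[1.0,0,0,0]]]'; python3 -m inch '[[[0.1,0,0,0],[0.2,0,0,0]]]';python3 -m inch '[[[0.1,0,0,0],[0.2,0,0,0]]]'; python3 to.py; python3 see.py wrist r2
```

```text
clock: 5.3
eef_pos: [616.5, -86.1, 36.2]
tool_rot: [-3.141, 0.0, 1.613]
force: [-1.5, -2.3, -0.8]
width: -0.2
gripper_force: 1.3
clock: 5.47
eef_pos: [616.5, -85.6, 36.3]
tool_rot: [3.142, 0.002, 1.612]
force: [-0.5, -5.9, -2.3]
width: 0.0
gripper_force: 3.1
clock: 5.63
eef_pos: [616.4, -84.9, 36.3]
tool_rot: [3.141, 0.004, 1.611]
force: [-1.0, -6.0, -1.8]
width: -0.2
gripper_force: 3.3
t5.63 gauge tcp [29.5 19.2 36.3] F(g) [-1.2 -6.  -1.8] w-0.2 q [-0.09  0.86  0.29  1.74 -0.4   0.59  0.48]
edges [(np.float64(41.25), np.float64(7.5)), (np.float64(41.0), np.float64(8.7)), (np.float64(40.75), np.float64(8.5)), (np.float64(40.5), np.float64(6.8)), (np.float64(32.0), np.float64(-6.0)), (np.float64(31.75), np.float64(-8.8)), (np.float64(31.5), np.float64(-11.0)), (np.float64(31.25), np.float64(-12.0)), (np.float64(31.0), np.float64(-11.3)), (np.float64(30.75), np.float64(-9.0)), (np.float64(30.5), np.float64(-6.1)), (np.float64(23.0), np.float64(6.2))]
```

```bash
for i in 1; do python3 -m inch '[[[0.1,0,0,0],[0.2,0,0,0]]]'; python3 to.py; python3 -m inch '[[[0.1,0,0,0],[0.2,0,0,0]]]'; python3 to.py; done; python3 see.py wrist r3
```

```text
clock: 5.85
eef_pos: [616.2, -81.8, 36.2]
tool_rot: [-3.141, 0.002, 1.612]
force: [-0.4, -3.6, -1.3]
width: -0.2
gripper_force: 1.6
t5.85 gauge tcp [29.5 22.3 36.2] F(g) [-0.5 -3.6 -1.3] w-0.2 q [-0.09  0.86  0.29  1.74 -0.4   0.59  0.48]
clock: 6.02
eef_pos: [616.5, -76.6, 36.2]
tool_rot: [3.142, -0.002, 1.613]
force: [1.5, -0.5, -0.4]
width: 0.1
gripper_force: 0.0
t6.02 gauge tcp [30.  27.5 36.2] F(g) [ 1.5 -0.5 -0.4] w0.1 q [-0.09  0.86  0.29  1.74 -0.4   0.59  0.48]
edges [(np.float64(50.25), np.float64(6.2)), (np.float64(50.0), np.float64(8.1)), (np.float64(49.75), np.float64(8.9)), (np.float64(49.5), np.float64(8.0)), (np.float64(49.25), np.float64(6.0)), (np.float64(40.75), np.float64(-6.8)), (np.float64(40.5), np.float64(-9.5)), (np.float64(40.25), np.float64(-11.4)), (np.float64(40.0), np.float64(-11.9)), (np.float64(39.75), np.float64(-10.7)), (np.float64(39.5), np.float64(-8.2)), (np.float64(30.75), np.float64(5.6))]
```

The force dropped from 6 N to about 0 as the stop jumped to 40.1, so it has clicked. Now I'll back off, rise, and go behind the strip's tail.

```bash
python3 -m inch '[[[-1,0,0,0],[-2,0,0,0],[-2,0,-3,0],[-2,0,-6,0],[-2,0,-8,0],[-2,0,-8,0]]]';python3 to.py -30.5 -222 105; python3 see.py wrist r4; python3 -m inch '[[[-22.5,-6,0,0],[-22.5,-6,0,0],[-22.5,-6,0,0],[-22.5,-6,0,0],[-22.5,-6,0,0],[-22.5,-6,0,0],[-22.5,-6,0,0],[-22.5,-6,0,0]]]'; python3 to.py -30.5 -222 23
```

```text
clock: 6.57
eef_pos: [620.4, -100.3, 121.0]
tool_rot: [3.133, 0.002, 1.612]
force: [0.8, -1.2, 0.1]
width: -0.1
gripper_force: 0.0
t6.57 gauge tcp [ 32.9   3.6 121. ] F(g) [ 0.7 -1.2  0.1] w-0.1 q [-0.09  0.75  0.35  1.69 -0.35  0.75  0.47]
shift cm [-22.55  -6.38   1.6 ] turn 0.1 world [ 566. -328.  105.]
edges [(np.float64(50.75), np.float64(6.6)), (np.float64(50.5), np.float64(7.5)), (np.float64(50.25), np.float64(7.5)), (np.float64(50.0), np.float64(6.6)), (np.float64(41.5), np.float64(-6.9)), (np.float64(41.25), np.float64(-9.0)), (np.float64(41.0), np.float64(-10.2)), (np.float64(40.75), np.float64(-10.2)), (np.float64(40.5), np.float64(-9.2)), (np.float64(40.25), np.float64(-7.6)), (np.float64(40.0), np.float64(-5.7)), (np.float64(25.75), np.float64(5.3))]
clock: 7.28
eef_pos: [564.7, -327.9, 115.1]
tool_rot: [-3.14, -0.0, 1.608]
force: [0.3, 1.0, 0.6]
width: 0.2
gripper_force: 0.0
t7.28 gauge tcp [ -31.8 -221.6  115.1] F(g) [0.3 1.  0.6] w0.2 q [ 0.3   0.79  0.32  1.61 -0.31  0.79  0.79]
shift cm [-0.04  0.15  9.21] turn -0.1 world [ 566. -328.   23.]
```

View pics/r4.png

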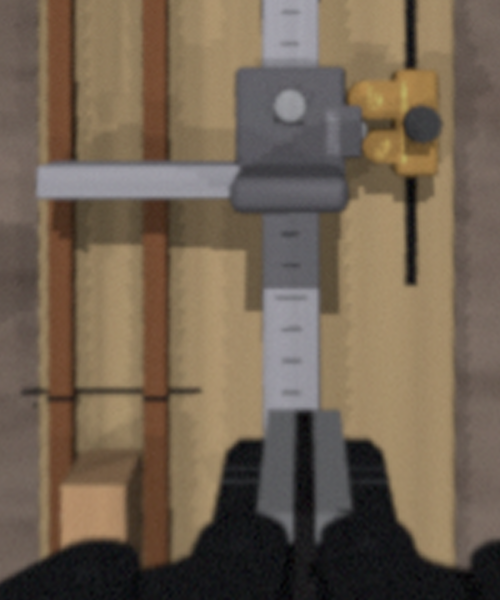

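The picture shows the stop's nose at (350,130), sitting between the two brass bumps, so it is clicked in with the face at 41.0. Now for the strip.

```bash
python3 -m inch '[[[0,0.1,3,0],[0,0.1,6,0],[0,0.1,9,0],[0,0.1,9.3,0],[0,0.1,9.3,0],[0,0.1,9.3,0]]]'; python3 to.py -30.5 -195 22; python3 -m inch '[[[0.8,0,0,0],[1.6,0,0,0],[2.3,0,0,0],[2.7,0,0,0],[3,0,0,0],[3.3,0,0,0],[3.6,0,0,0],[3.9,0,0,0]]]'; python3 to.py -30.5 -115 22
```

```text
clock: 7.78
eef_pos: [568.6, -324.6, 23.9]
tool_rot: [3.141, -0.0, 1.614]
force: [-0.2, 1.0, 0.1]
width: -0.2
gripper_force: 0.0
t7.78 gauge tcp [ -27.7 -218.4   23.9] F(g) [-0.1  1.1  0.1] w-0.2 q [ 0.32  0.91  0.26  1.64 -0.36  0.63  0.82]
shift cm [ 2.34 -0.27  0.19] turn 0.2 world [ 565. -301.   22.]
clock: 8.45
eef_pos: [566.1, -286.4, 23.4]
tool_rot: [3.141, 0.0, 1.613]
force: [0.8, -0.3, -0.1]
width: -0.1
gripper_force: 0.2
t8.45 gauge tcp [ -28.7 -180.2   23.4] F(g) [ 0.8 -0.3 -0.1] w-0.1 q [ 0.27  0.89  0.26  1.71 -0.37  0.59  0.79]
shift cm [ 6.52 -0.16  0.14] turn 0.1 world [ 562. -221.   22.]
```

```bash
python3 -m inch '[[[0.5,-0.1,0,0],[1,-0.1,0,0],[1.5,-0.1,0,0],[2,-0.1,0,0],[2.5,-0.1,0,0],[3,-0.1,0,0],[3.5,-0.1,0,0],[4,-0.1,0,0]]]'; python3 -m inch '[[[0.5,0,0,0],[1,0,0,0],[1.4,0,0,0],[1.8,0,0,0],[2.1,0,0,0],[2.3,0,0,0],[2.4,0,0,0],[2.4,0,0,0]]]'; python3 to.py -30.5 -101 22
python3 see.py top t1; python3 see.py wrist r5
```

```text
clock: 9.12
eef_pos: [563.4, -245.8, 23.3]
tool_rot: [-3.142, -0.0, 1.613]
force: [-0.7, -0.8, 0.1]
width: 0.2
gripper_force: 0.1
clock: 9.78
eef_pos: [562.5, -222.2, 23.3]
tool_rot: [3.142, -0.0, 1.613]
force: [0.1, 0.3, -0.9]
width: 0.4
gripper_force: 0.0
t9.78 gauge tcp [ -29.8 -115.9   23.3] F(g) [ 0.1  0.3 -0.9] w0.4 q [ 0.17  0.87  0.26  1.79 -0.4   0.53  0.73]
shift cm [ 1.49 -0.06  0.13] turn 0.2 world [ 561. -207.   22.]
edges [(np.float64(48.25), np.float64(8.2)), (np.float64(48.0), np.float64(8.5)), (np.float64(47.75), np.float64(8.2)), (np.float64(39.5), np.float64(-9.1)), (np.float64(39.25), np.float64(-10.7)), (np.float64(39.0), np.float64(-11.7)), (np.float64(38.75), np.float64(-11.8)), (np.float64(38.5), np.float64(-11.2)), (np.float64(38.25), np.float64(-9.8)), (np.float64(-20.75), np.float64(-8.0)), (np.float64(-21.0), np.float64(-8.3)), (np.float64(-21.25), np.float64(-8.2))]
edges [(np.float64(6.75), np.float64(0.7)), (np.float64(6.5), np.float64(2.7)), (np.float64(6.25), np.float64(7.0)), (np.float64(6.0), np.float64(13.7)), (np.float64(5.75), np.float64(20.5)), (np.float64(5.5), np.float64(23.5)), (np.float64(5.25), np.float64(20.3)), (np.float64(5.0), np.float64(13.2)), (np.float64(4.75), np.float64(6.4)), (np.float64(4.5), np.float64(2.1)), (np.float64(-8.75), np.float64(0.4)), (np.float64(-9.0), np.float64(0.5))]
```

View pics/r5.png

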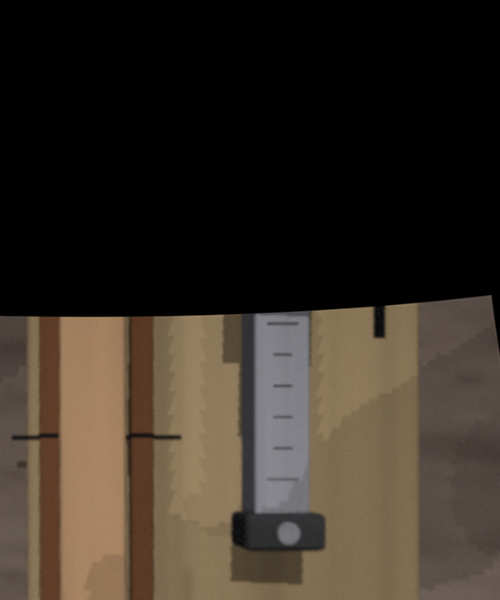

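The strip lies straight between the lips at (95,450) and is sliding. I'll approach contact gently.

```bash
python3 -m inch '[[[0.2,0,0,0],[0.4,0,0,0],[0.6,0,0,0],[0.8,0,0,0],[0.95,0,0,0],[1.1,0,0,0]]]'; python3 -m inch '[[[0.1,0,0,0],[0.2,0,0,0]]]';python3 -m inch '[[[0.1,0,0,0],[0.1,0,0,0]]]'; python3 to.py -30.5 -101 22; python3 see.py top t2; python3 - <<'E'
from h import *
from cell import get_image
g=np.load('g.npy');im=get_image('top')
print(proj('top',g2w(g,[(-30,40,34),(-30,-90,34)])))
cv2.imwrite('pics/c2.png',cv2.resize(im[135:245,240:440],None,fx=4,fy=4,interpolation=cv2.INTER_CUBIC))
E
```

```text
clock: 10.38
eef_pos: [562.0, -211.1, 23.3]
tool_rot: [-3.142, -0.0, 1.613]
force: [-0.5, -1.4, -0.0]
width: 0.1
gripper_force: 0.1
clock: 10.55
eef_pos: [561.9, -209.2, 23.3]
tool_rot: [3.142, 0.0, 1.613]
force: [-0.1, 0.8, 0.4]
width: -0.1
gripper_force: 0.1
clock: 10.72
eef_pos: [561.9, -208.3, 23.3]
tool_rot: [3.142, 0.0, 1.613]
force: [0.4, 0.3, -0.7]
width: -0.0
gripper_force: 0.1
t10.72 gauge tcp [ -29.9 -102.    23.3] F(g) [ 0.4  0.3 -0.7] w-0.0 q [ 0.15  0.86  0.26  1.81 -0.4   0.52  0.71]
shift cm [ 0.1  -0.06  0.13] turn 0.2 world [ 561. -207.   22.]
edges [(np.float64(48.25), np.float64(8.6)), (np.float64(48.0), np.float64(8.4)), (np.float64(39.75), np.float64(-9.3)), (np.float64(39.5), np.float64(-11.0)), (np.float64(39.25), np.float64(-12.1)), (np.float64(39.0), np.float64(-12.3)), (np.float64(38.75), np.float64(-11.6)), (np.float64(38.5), np.float64(-10.2)), (np.float64(0.75), np.float64(8.5)), (np.float64(0.5), np.float64(8.8)), (np.float64(0.25), np.float64(8.8)), (np.float64(0.0), np.float64(8.4))]
[[313.25139116 209.58082034]
 [378.88927876 198.69764043]]
```

View pics/c2.png

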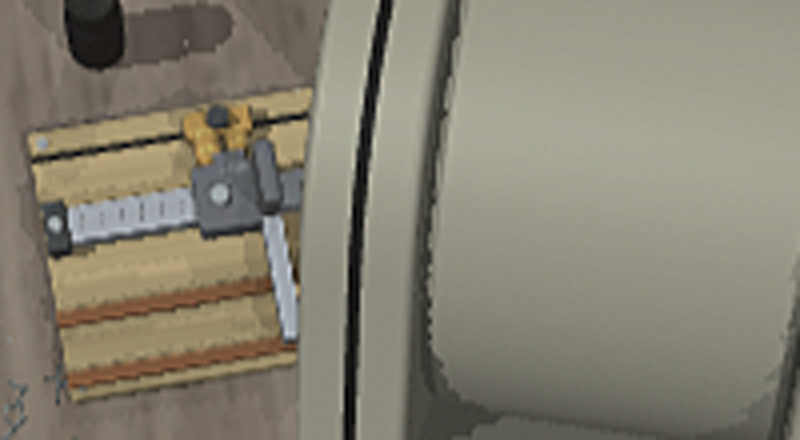

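The arm hides the lead end, and the stop is still at the clip. From here I'll go by force in 1 mm steps.

```bash
python3 -m inch '[[[0.1,0,0,0],[0.2,0,0,0],[0.2,0,0,0]]]';python3 to.py; python3 -m inch '[[[0.1,0,0,0],[0.2,0,0,0],[0.2,0,0,0]]]'; python3 to.py
```

```text
clock: 11.07
eef_pos: [561.9, -207.6, 23.4]
tool_rot: [3.141, 0.002, 1.612]
force: [0.4, -3.6, 0.3]
width: 0.1
gripper_force: 1.7
t11.07 gauge tcp [ -29.8 -101.3   23.4] F(g) [ 0.2 -3.6  0.3] w0.1 q [ 0.15  0.86  0.26  1.81 -0.4   0.52  0.71]
clock: 11.32
eef_pos: [562.0, -207.4, 23.7]
tool_rot: [3.14, 0.004, 1.611]
force: [0.5, -7.0, -0.1]
width: -0.0
gripper_force: 3.4
t11.32 gauge tcp [ -29.7 -101.1   23.7] F(g) [ 0.2 -7.  -0.1] w-0.0 q [ 0.14  0.86  0.26  1.81 -0.4   0.52  0.71]
```

Firm contact: 7 N and no motion, at y = -101 as predicted. I'll back off and check.

```bash
python3 -m inch '[[[-0.3,0,0,0],[-0.8,0,0,0],[-1.6,0,0,0],[-2.5,0,0,0],[-3,0,-3,0],[-3,0,-7,0],[-3,0,-10,0],[-3,0,-10,0]]]';python3 -m inch '[[[-10,0,-8,0],[-10,0,-8,0],[-10,-5,-8,0],[-14,-10,-8,0],[-14,-10,-8,0],[-14,-10,-8,0],[-14,-10,-8,0]]]'; python3 to.py; python3 - <<'E'
from h import *
from cell import get_image
g=np.load('g.npy');im=get_image('top')
cv2.imwrite('pics/c3.png',cv2.resize(im[135:245,240:440],None,fx=4,fy=4,interpolation=cv2.INTER_CUBIC))
E
```

```text
clock: 11.98
eef_pos: [566.5, -237.4, 129.4]
tool_rot: [3.132, 0.005, 1.612]
force: [0.1, -1.2, 0.3]
width: 0.2
gripper_force: 0.0
clock: 12.57
eef_pos: [465.2, -382.4, 203.9]
tool_rot: [-3.141, 0.002, 1.605]
force: [0.5, -0.3, 0.1]
width: 0.2
gripper_force: 0.0
t12.57 gauge tcp [-133.3 -272.1  203.9] F(g) [ 0.5 -0.3  0.1] w0.2 q [ 0.41  0.61  0.37  1.69 -0.27  0.88  0.93]
```

View pics/c3.png

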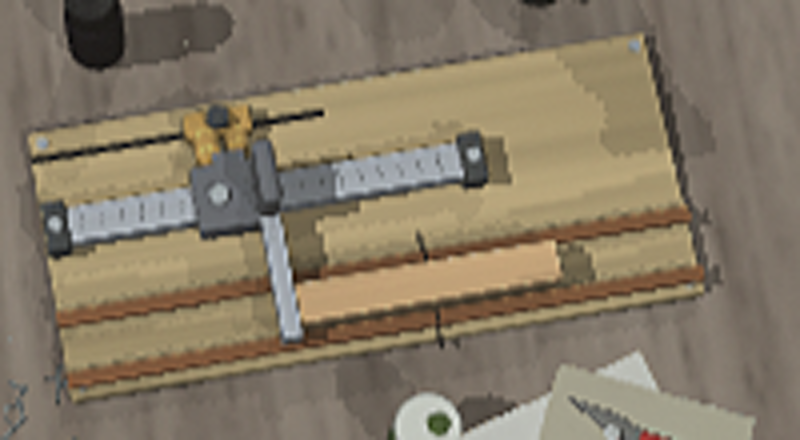

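The strip's lead end at (300,300) touches the arm, the strip lies straight in the channel, and the stop is still in the notch at (215,150). I'm handing in.

```bash
python3 -c "
from cell import order;print(order.finish_job())"
```

```text
the job is handed in; nothing more can be done
None
```

The job is handed in: the stop clicked into the notch and stayed there, the strip rests against it in its channel, and as far as I could see nothing else moved; the judge returned no verdict.

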